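# Stamp a plant label in the hand press

### The job

Take the pointed wooden plant label out of the plastic tray and lay it flat and lengthwise on the bed of the hand press, point outward towards the open front, with the marking spot of its square end centred under the punch; let go of it. Then press the black palm knob all the way down until the punch bears hard on the label and stops, keep pressing hard there for a full second, and let it spring back to the top. Press firmly but do not slam or force the press, leave the label lying in place on the bed, and do not disturb the other things.

Things in the scene. Friction and masses are not known exactly. Their poses are not given: they have to be found in the camera images.
- label: Wooden plant label (flat stake) lying flat, 165 long x 30 wide x 8 thick, 30 g. Square at its -x end (x = -85 mm), pointed at its +x end (sides parallel up to x = 65 mm, tip at x = 80 mm). Origin: on the underside, 85 mm from the square end; z up. It starts on the tray floor.
- mark (a point): The marking spot on the label: on its upper face, on the centre line, 25 mm from the square end (label frame: x = -60, y = 0, z = 8 mm).
- bin: Open grey plastic tray, outside 250 (x) x 235 (y) x 50 high, walls 6 thick, inner floor 6 mm above the table. Fixed. Origin: centre of underside. Holds the label and a stirring stick, both roughly along the tray's y, which of them nearer the robot varies.
- press: Grey hand press, fixed. Origin: on the table, under the punch axis; z up, +x from open front to the column at the back. Base plate 240 (x) x 120 (y) x 15 high, centred. Column 50 x 60, x = 60 to 110 mm, 155 high. Arm 44 wide from column to a round guide, 44 diameter, about the punch axis, z = 96 to 151 mm. Overloaded above 60 N.
- bed: Steel bed of the press, a flat block under the punch, 35 mm above the table. Origin: on its TOP face, on the punch axis; axes as the press. Top face: x = -105 to +30 mm, 50 wide (y = -25 to 25).
- ram: Press plunger, sprung up. Origin: centre of the flat TOP of its black palm knob (44 diameter, 22 high), 215 mm above the table when up; moves straight down, spring 3 N at the top, 8 N near the bottom. Its round punch, 20 across, ends 138 to 146 mm below the knob top (screwed in anew each job), so the stop must be felt: there 20 to 25 N on the knob does it, over 60 N is too much.
- stick: Bystander: plain wooden stirring stick, 195 x 22 x 7, both ends square, lying in the plastic tray beside the label, along the tray's y. Origin: centre of underside, x along it.
- pot_a: Bystander: white-painted clay pot upside down, 100 across at the foot, 88 high. Origin: centre of underside.
- pot_b: Bystander: white-painted clay pot upside down, 85 across, 75 high. Origin: centre of underside.
- jar: Bystander: open glass jar, 66 across, 95 high. Origin: centre of underside.
- brush: Bystander: paint brush lying on the table between the press and the tray. Origin: underside; x along it.
- sander: Bystander: cork sanding block 92 x 52 x 25 on the right of the table. Origin: centre of underside.
Things that resemble listed ones, but are neither listed nor needed, are in the scene too. What is shaped like the label but blue or turquoise is not meant.

How it is judged:
On the way, in this order (a step that is already met when the one before it is completed fails the run):
1. the label lies flat on the bed with its mark under the punch, let go (x of mark in the frame of press between -0.01 and 0.01 m and y of mark in the frame of press between -0.008 and 0.008 m and z of label in the frame of bed below 0.004 m and angle between label's own z axis and vertical below 0.06 rad and angle between the x axis of label and the x axis of press, either way round below 0.2 rad and contact force between the fingers and label below 0.1 N), for 0.2 s.
2. the punch is pressed onto the label with at least 5 N for 0.6 s (x of mark in the frame of press between -0.01 and 0.01 m and y of mark in the frame of press between -0.008 and 0.008 m and z of label in the frame of bed below 0.004 m and angle between label's own z axis and vertical below 0.06 rad and angle between the x axis of label and the x axis of press, either way round below 0.2 rad and contact force between ram and label above 5 N), for 0.6 s.
At the end, for the whole second after the job is handed in: The label lies flat on the bed (within 4 mm of its top, tilt under 0.06 rad), straight with the press within 0.2 rad, point to the front, its mark within 10 mm (press x) and 8 mm (press y) of the punch axis, at rest, and the plunger has sprung back to within 3 mm of its top (x of mark in the frame of press between -0.01 and 0.01 m and y of mark in the frame of press between -0.008 and 0.008 m and z of label in the frame of bed below 0.004 m and angle between label's own z axis and vertical below 0.06 rad and angle between the x axis of label and the x axis of press, either way round below 0.2 rad and z of ram in the frame of press above 0.212 m and linear speed of label below 0.02 m/s); the robot touches nothing.
It fails at once if the press is forced or slammed: over 60 N between the robot and the plunger (contact force between any of the fingers, the arm and ram above 60 N).
It fails at once if the press frame is struck with over 60 N (contact force between any of the fingers, the arm and press above 60 N).
It fails at once if a bystander is moved more than 30 mm (distance of any of stick, pot_a, pot_b, jar, brush, sander from where it was at the start of the episode above 0.03 m).
It also fails if it takes over 64 s, if anything falls off the work surface, if the arm or the gripper's body presses on something with over 40 N, if the wrist force passes 120 N, or if a joint passes its speed limit or range.

### The arm

A 6-joint arm with a two-finger parallel gripper is mounted at the origin on the work surface. World frame = base frame: x ahead of the robot, y to its left, z up, the work surface at z = 0. Lengths are in m, angles in rad, forces in N, time in s.
With the tool pointing down it reaches from about 0.375 to 0.975 m from the base axis. Payload 3.8 kg.
Tool frame: the origin (TCP) lies midway between the tips of the shut fingers; the grasp point (between the pads) lies 19 mm behind it; z points along the fingers, y is the line along which they close (so a half turn about z gives the same grasp; the last joint's range is limited). The gripper opens to 88 mm and grips with 3 to 60 N. Pads are 18 mm wide; open, the fingers measure 123 mm over their backs; the gripper's body (75 mm by 187 mm) begins 45 mm behind the grasp point.
Start: joints at [-1.282, 0.264, 1.604, -0, 1.274, -0.037], TCP at [0.216, -0.639, 0.239] pointing down, gripper open.
Joint ranges: [-2.63, 2.63], [-0.94, 2.18], [0.31, 2.57], [-1.31, 4.45], [0, 2.66], [-2.55, 2.55]. Speed limits (rad/s): [2.57, 2.57, 3.14, 3.14, 3.14, 3.14].

### API

Orientations are given as a rotation vector (axis times angle).
In Python, from cell import manip, inverse_kinematics, cams, order gives the robot as it stands. Calls block until the motion is done:
- manip.move_pose(position, orientation): joint-space move of the TCP to a pose.
- manip.move_linear(position, rate=0.15, rot=None): straight line of the TCP; rot=None keeps the orientation; rate is the mean speed in m/s.
- manip.set_joints(angles): joint-space move.
- manip.set_gripper(opening, force=None): finger opening in m; force is the grip in N (None keeps the last); returns when the fingers have stopped.
- manip.dwell(seconds).
- inverse_kinematics(position, orientation): joint angles nearest the present ones, or None.
- manip.state(): the state.
- cams.capture(name): name is "scene" or "top" or "wrist"; returns a dict with "image" (480x640x3 uint8, blue, green, red), "z_map" (480x640 float32, m along the optical axis (not along the pixel's ray), 0 where there is no reading), "intrinsics" (3x3 intrinsics, pixels), "k1" (the pictures are not rectified: a ray, as slopes to the right and down, at radius r is drawn at 1 + k1 r^2 times it, then the intrinsics apply), "position" and "orientation" of the camera in the world; the wrist camera has in their place "T_tool_cam" (4x4, takes a point from camera to tool coordinates, whose origin is the TCP and whose axes are the flange's). Camera axes: x right, y down, z forward; pixel columns grow to the right and rows downward; lengths in m; the calibration is good to about 2 mm. A picture is of the moment at which its call begins: read the wrist's pose just before it.
A pose or a line that the arm cannot do raises manip.IKError and nothing moves.
- order.close_job(): hands the job in; it is judged then, once.
The state is a dict: "clock": time; "joint_pos": joint angles; "joint_velocities": joint speeds; "tau": joint torques, N m; "tool_pos": TCP position; "tcp_rot": TCP orientation; "contact_force": force on the tool from outside, world axes, zero at the start; "moment": the same for the moment, N m; "gripper_width": finger opening in m; "grasp_force": force on a finger pad.
Only numpy, scipy, OpenCV 4.12 (cv2) and the standard library are available. Lean on these libraries where they do the work, as an engineer would, in place of code of your own. Each camera call takes 0.05 s, during which the arm holds its last target. There are 200 camera calls.

## Working session

There is one attempt and no reset: what is moved stays moved. The work goes in short steps, each a Python script; the robot and the scene stay as the last script left them, time stands still between calls to the robot, and variables do not carry over. Pictures are saved under pics/ and viewed, at most 10 in all, crops included, and the job is handed in when it is done.

```bash
ls; mkdir -p pics
cat > h.py <<'E'
import numpy as np, cv2
from scipy.spatial.transform import Rotation as R
from cell import manip, inverse_kinematics, cams, order
def rotm(o):
    o=np.asarray(o,float)
    return o if o.shape==(3,3) else (R.from_rotvec(o).as_matrix() if o.size==3 else R.from_quat(o).as_matrix())
def pose(c,st=None):
    if 'T_tool_cam' in c:
        T=np.array(c['T_tool_cam']); Rt=rotm(st['tcp_rot'])
        return Rt@T[:3,:3], Rt@T[:3,3]+np.array(st['tool_pos'])
    return rotm(c['orientation']), np.array(c['position'])
def slopes(c,px):
    K=np.array(c['intrinsics']); px=np.atleast_2d(np.asarray(px,float))
    d=np.c_[(px[:,0]-K[0,2])/K[0,0],(px[:,1]-K[1,2])/K[1,1]]
    s=d.copy()
    for _ in range(20): s=d/(1+c['k1']*(s**2).sum(1,keepdims=True))
    return np.c_[s,np.ones(len(s))]
def on_plane(c,px,z,st=None):
    Rm,p=pose(c,st); r=slopes(c,px)@Rm.T
    return p+r*((z-p[2])/r[:,2:3])
def depth_pts(c,px,st=None):
    Rm,p=pose(c,st); px=np.atleast_2d(px).astype(int)
    return p+(slopes(c,px)*c['z_map'][px[:,1],px[:,0]][:,None])@Rm.T
E
python3 - <<'E'
from h import *
for n in('top','scene'):
    c=cams.capture(n); cv2.imwrite(f'pics/{n}.png',c['image'])
    print(n,c['position'],c['orientation'],c['intrinsics'],c['k1'])
    np.savez(f'{n}.npz',**c)
E
```

```text
pics
top [ 0.30403393 -0.00683067  1.81567526] [-2.18547809  2.15359482 -0.13595746] [[597.63156716   0.         318.48686946]
 [  0.         597.63156716 243.72283297]
 [  0.           0.           1.        ]] -0.12264047250845629
scene [ 1.494111   -0.42623711  1.02037922] [-1.95383589 -1.27572213  0.62677099] [[599.41086804   0.         328.67799744]
 [  0.         599.41086804 238.21872394]
 [  0.           0.           1.        ]] 0.045187167710808704
```

View pics/top.png

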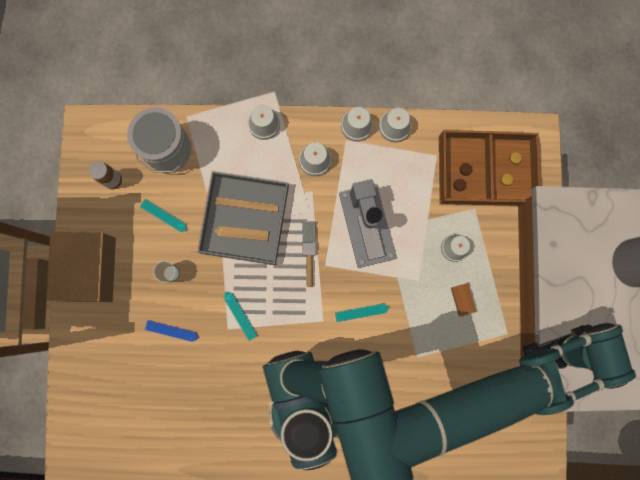

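View pics/scene.png

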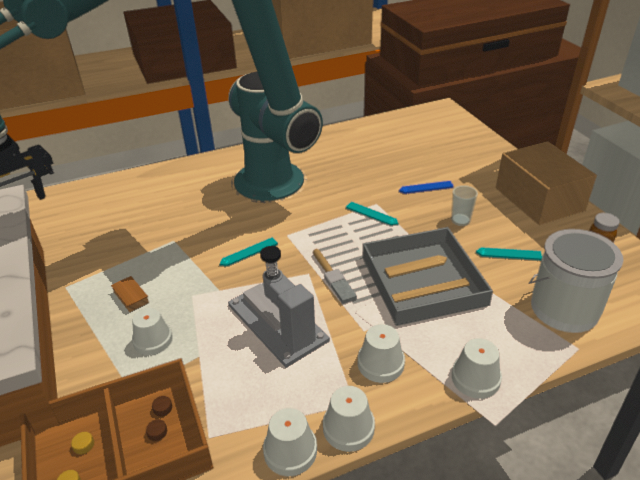

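Top view: far from the robot is a pale piece at (247,204) in the tray, with a shorter, wider one nearer at (243,234). Turquoise lookalikes are at (163,215), (240,315) and (362,312), and a blue one at (171,330). The press knob is at (374,215), with the press's open front towards the robot. By length and the description, the label is the one at (243,234). I'll check that with a crop and look at the press.

Run:
```python
from h import *
c=dict(np.load('top.npz')); im=c['image']; c['k1']=float(c['k1'])
a=cv2.resize(im[165:275,190:300],None,fx=3.6,fy=3.6,interpolation=cv2.INTER_CUBIC)
b=cv2.resize(im[165:275,325:435],None,fx=3.6,fy=3.6,interpolation=cv2.INTER_CUBIC)
cv2.imwrite('pics/crop.png',np.hstack([a,b]))
hsv=cv2.cvtColor(im,cv2.COLOR_BGR2HSV)
m=cv2.inRange(hsv,(8,70,90),(30,255,255)); mm=np.zeros_like(m); mm[180:258,207:286]=m[180:258,207:286]
cs,_=cv2.findContours(mm,cv2.RETR_EXTERNAL,cv2.CHAIN_APPROX_NONE)
for k in cs:
    if cv2.contourArea(k)<100: continue
    P=on_plane(c,k[:,0],0.014)[:,:2].astype(np.float32)
    print(cv2.minAreaRect(P*1000), P.mean(0), np.median(depth_pts(c,k[:,0])[:,2]))
# knob: high points near (374,215)
v,u=np.mgrid[165:275,325:435]; px=np.c_[u.ravel(),v.ravel()]; D=depth_pts(c,px)
for lo,hi in((.205,.225),(.14,.165),(.028,.042),(.010,.02)):
    s=D[(D[:,2]>lo)&(D[:,2]<hi)]
    print(lo,len(s),s.mean(0),cv2.minAreaRect((s[:,:2]*1000).astype(np.float32)))
```

```text
((536.832763671875, 207.82064819335938), (165.61390686035156, 32.029762268066406), 85.14591979980469) [0.53638464 0.20339635] 0.011569828029999951
((625.8359985351562, 194.0855712890625), (196.09715270996094, 24.056575775146484), 83.3167953491211) [0.6257798  0.19484013] 0.011828008112230837
0.205 203 [ 0.56729078 -0.17551079  0.21522424] ((567.0642700195312, -174.86431884765625), (41.40023422241211, 41.765403747558594), 0.15950341522693634)
0.14 630 [ 0.62757366 -0.15782548  0.15243303] ((611.3922729492188, -164.904541015625), (132.63882446289062, 61.749168395996094), 14.458013534545898)
0.028 537 [ 0.52472917 -0.18281638  0.03489488] ((609.2159423828125, -138.94015502929688), (319.8177795410156, 88.28865051269531), 19.687759399414062)
0.01 1393 [ 0.56085161 -0.18265039  0.01460339] ((591.06005859375, -214.1536865234375), (337.5706481933594, 339.3069763183594), 89.35176849365234)
```

View pics/crop.png

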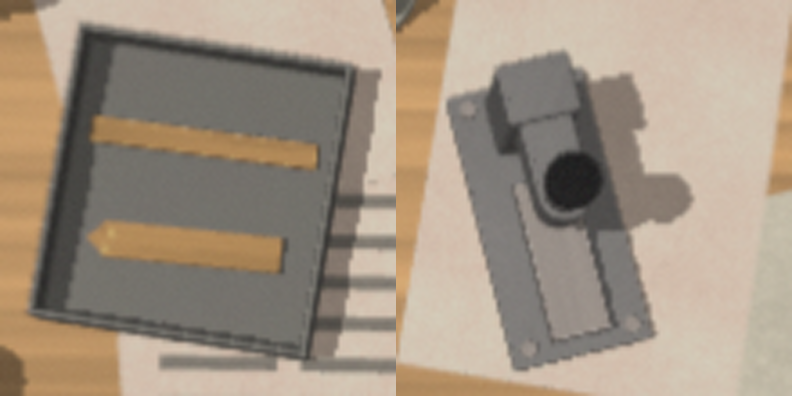

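The crop confirms it: the near piece at (243,234) is pointed at its left end, 165.6 x 32 mm. The far piece is square at both ends, 196 x 24 mm, so it's the stick. The press's bed opens towards the robot. Next I'll take closer wrist views.

```bash
cat >> h.py <<'E'
def down(yaw): return (R.from_euler('z',yaw,degrees=True)*R.from_euler('x',180,degrees=True)).as_rotvec()
E
python3 - <<'E'
from h import *
print(manip.state()['tcp_rot'], inverse_kinematics([.45,-.2,.40],down(14.5)))
for a in (85.1,265.1,-94.9):
    print(a,[None if q is None else np.round(q,2) for q in (inverse_kinematics([.54,.235,.008],down(a)),inverse_kinematics([.485,-.196,.04],down(a+109.4)))])
p=np.array(manip.state()['tool_pos']); manip.move_linear([p[0],p[1],.42],rate=.3)
for n,xy,yaw in(('wp',(.50,-.19),14.5),('wt',(.53,.21),85.1)):
    ok=False
    for y in(yaw,yaw-180,yaw+180):
        try: manip.move_pose([*xy,.42],down(y)); ok=True; break
        except manip.IKError as e: print(y,'ik')
    manip.dwell(.2); st=manip.state(); c=cams.capture('wrist')
    print(n,y,st['clock'],st['tool_pos'],np.round(st['joint_pos'],2),c['intrinsics'].tolist() if n=='wp' else '',np.round(c['T_tool_cam'],3).tolist())
    cv2.imwrite(f'pics/{n}.png',c['image']); np.savez(n+'.npz',tp=st['tool_pos'],tr=st['tcp_rot'],**c)
E
```

```text
[-3.09805119e+00 -5.09180958e-01  4.43890139e-04] [-4.68810140e-01 -1.45233155e-01  1.74559291e+00 -4.44089210e-16
  1.54123290e+00  8.48913445e-01]
85.1 [array([ 0.37,  0.35,  1.97, -0.  ,  0.82,  0.45]), array([-0.43,  0.19,  2.1 , -0.  ,  0.85, -2.26])]
265.1 [None, array([-0.43,  0.19,  2.1 , -0.  ,  0.85,  0.89])]
-94.9 [None, array([-0.43,  0.19,  2.1 , -0.  ,  0.85,  0.89])]
wp 14.5 2.9833 [ 0.49987824 -0.19076518  0.41988353] [-0.41 -0.06  1.63 -0.    1.57  0.91] [[334.96903408898373, 0.0, 321.69120605340504], [0.0, 334.96903408898373, 241.21843590335095], [0.0, 0.0, 1.0]] [[0.0, -0.951, -0.308, 0.081], [1.0, 0.0, 0.0, 0.0], [-0.0, -0.308, 0.951, -0.145], [0.0, 0.0, 0.0, 1.0]]
wt 85.1 4.7167 [0.53033358 0.20892137 0.4200428 ] [ 0.33  0.01  1.57 -0.    1.57  0.42]  [[0.0, -0.951, -0.309, 0.081], [1.0, -0.0, 0.002, 0.001], [-0.002, -0.309, 0.951, -0.145], [0.0, 0.0, 0.0, 1.0]]
```

Run:
```python
from h import *
a=cv2.imread('pics/wp.png'); b=cv2.imread('pics/wt.png')
cv2.imwrite('pics/w2.png',cv2.resize(np.hstack([a,b]),None,fx=.625,fy=.625,interpolation=cv2.INTER_AREA))
def ld(n):
    c=dict(np.load(n+'.npz')); c['k1']=float(c['k1']); return c,dict(tool_pos=c['tp'],tcp_rot=c['tr'])
c,st=ld('wt'); hsv=cv2.cvtColor(c['image'],cv2.COLOR_BGR2HSV)
m=cv2.inRange(hsv,(8,70,90),(30,255,255))
cs,_=cv2.findContours(m,cv2.RETR_EXTERNAL,cv2.CHAIN_APPROX_NONE)
for k in cs:
    if cv2.contourArea(k)<300: continue
    P=on_plane(c,k[:,0],0.014,st)[:,:2].astype(np.float32)*1000
    r=cv2.minAreaRect(P)
    if max(r[1])<230: print(np.round(k[:,0].mean(0)),r)
c,st=ld('wp'); v,u=np.mgrid[0:480,0:640]; px=np.c_[u.ravel(),v.ravel()]; ok=c['z_map'].ravel()>0
D=depth_pts(c,px,st); near=ok&(np.hypot(D[:,0]-.55,D[:,1]+.18)<.2)
for lo,hi in((.21,.22),(.15,.16),(.031,.039),(.012,.018)):
    s=near&(D[:,2]>lo)&(D[:,2]<hi); mk=(s.reshape(480,640)*255).astype(np.uint8)
    n,lab,stt,_=cv2.connectedComponentsWithStats(mk)
    for i in range(1,n):
        if stt[i,4]>250:
            q=D[(lab==i).ravel()]; print(lo,stt[i].tolist(),np.round(q.mean(0),4),cv2.minAreaRect((q[:,:2]*1000).astype(np.float32)))
```

```text
[276. 301.] ((427.999755859375, 2.333415985107422), (95.6211166381836, 21.197927474975586), 1.4997844696044922)
[326. 184.] ((539.757568359375, 209.51361083984375), (163.5227508544922, 30.815114974975586), 84.98358154296875)
[380. 184.] ((627.8382568359375, 196.49559020996094), (193.35987854003906, 22.923513412475586), 83.25023651123047)
0.21 [301, 120, 44, 45, 1507] [ 0.5708 -0.1739  0.2142] ((570.4759521484375, -174.03411865234375), (43.30118179321289, 43.03478240966797), 3.2784299850463867)
0.15 [296, 39, 54, 48, 2545] [ 0.6523 -0.1528  0.1541] ((652.204345703125, -152.95098876953125), (48.65530776977539, 60.055694580078125), 13.956416130065918)
0.031 [307, 158, 32, 50, 1437] [ 0.5034 -0.1917  0.0343] ((505.9402770996094, -191.3817596435547), (77.61470794677734, 50.07621765136719), 13.88314437866211)
0.012 [283, 56, 80, 158, 5620] [ 0.5626 -0.176   0.0143] ((570.236572265625, -173.93020629882812), (239.79090881347656, 120.62045288085938), 14.510380744934082)
0.012 [197, 102, 27, 71, 993] [5.439e-01 1.000e-04 1.640e-02] ((528.1207275390625, 0.6326770782470703), (105.33748626708984, 36.41957473754883), 3.076334238052368)
```

View pics/w2.png

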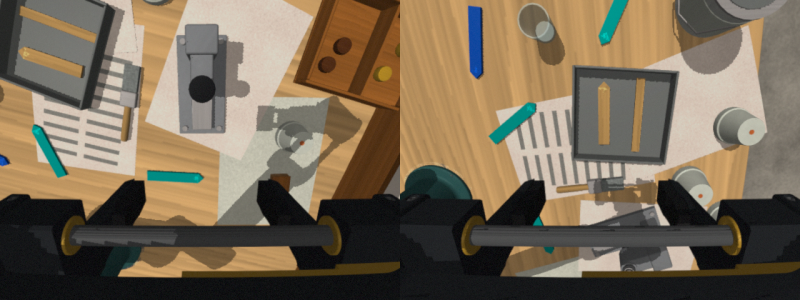

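The wrist views give press axis (570,-174) mm with yaw 14.3°, base 239.8 x 120.6 and knob 43 across. The label is at (540,209.5) mm, yaw 85°, 163.5 x 31. These agree with the given sizes and with the top view to within 3 mm, so I'll pick.

Run:
```python
from h import *
g=np.array([.5390,.2090])+.0275*np.array([np.cos(np.radians(85)),np.sin(np.radians(85))])
print(g); rv=down(85)
manip.move_pose([*g,.12],rv); manip.set_gripper(.06,15)
manip.move_linear([*g,.0085],rate=.1); print(manip.state()['contact_force'],manip.state()['tool_pos'])
manip.set_gripper(.0,15); s=manip.state(); print(s['gripper_width'],s['grasp_force'])
manip.move_linear([*g,.30],rate=.2); s=manip.state(); print(s['gripper_width'],s['grasp_force'],s['clock'])
# check place IK + tool offset
P=np.array([.5695,-.1743]); d=np.array([np.cos(np.radians(14.3)),np.sin(np.radians(14.3))])
for px,z in((-.16,.30),(-.16,.051),(-.085,.051),(-.085,.037)): print(inverse_kinematics([*(P+px*d),z],down(194.3)))
c=cams.capture('wrist'); cv2.imwrite('pics/held.png',c['image'])
```

```text
[0.54139678 0.23639535]
[-1.11076839 -0.28455132  0.87966752] [0.54218266 0.23667735 0.00934526]
0.02954563219831941 14.996576607227325
0.029249031316174307 14.992747753858566 9.9417
[-5.29706235e-01 -1.73790386e-01  1.94811244e+00 -4.44089210e-16
  1.36727060e+00 -2.35008464e+00]
[-5.29706235e-01  7.44291253e-02  2.20865317e+00 -4.44089210e-16
  8.58510359e-01 -2.35008464e+00]
[-4.28749732e-01  1.78433562e-01  2.08905860e+00 -4.44089210e-16
  8.74100495e-01 -2.24912814e+00]
[-4.28749732e-01  1.99101219e-01  2.09644948e+00 -4.44089210e-16
  8.46041951e-01 -2.24912814e+00]
```

View pics/held.png

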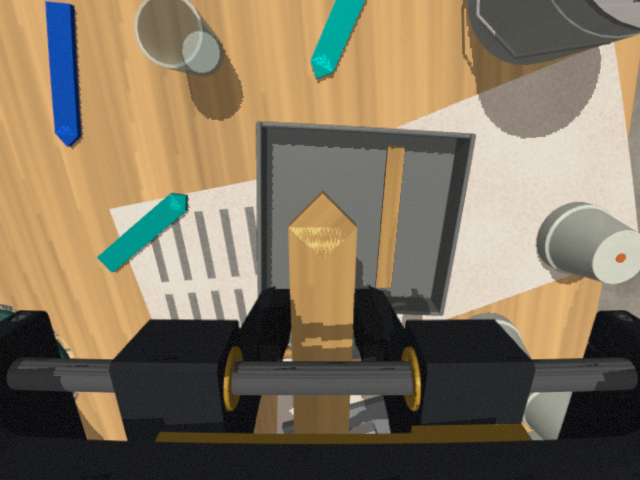

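The label is held straight, tip at pixel (323,193). I'll measure its tip offset from the TCP and move to the press.

Run:
```python
from h import *
st=manip.state(); c=cams.capture('wrist')
t=on_plane(c,[[323,193]],st['tool_pos'][2]+.0047,st)[0]-np.array(st['tool_pos']); print('tip in tool',rotm(st['tcp_rot']).T@t)
P=np.array([.5695,-.1743]); d=np.array([np.cos(np.radians(14.3)),np.sin(np.radians(14.3))]); rv=down(194.3)
manip.move_pose([*(P-.165*d),.30],rv)
manip.move_linear([*(P-.165*d),.051],rate=.15); manip.dwell(.3)
st=manip.state(); print(st['tool_pos'],st['contact_force'],st['gripper_width'],st['clock'])
c=cams.capture('scene'); cv2.imwrite('pics/pre.png',c['image'][150:400,150:500])
c=cams.capture('wrist'); cv2.imwrite('pics/prew.png',c['image'])
t=on_plane(c,[[323,193]],st['tool_pos'][2]+.0047,st)[0]; print('tip',t)
```

```text
tip in tool [ 0.05624858  0.00180617 -0.00477467]
[ 0.40985077 -0.21520733  0.0513705 ] [0.39620323 0.19623412 0.28687631] 0.02986450544520229 14.5417
tip [ 0.35660077 -0.2284883   0.0560705 ]
```

View pics/pre.png

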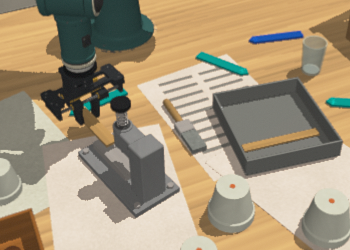

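The label is level in front of the press at crop pixel (100,125), and the tip offset is 56 mm against the expected 55. Inserting and lowering it.

Run:
```python
from h import *
P=np.array([.5695,-.1743]); d=np.array([np.cos(np.radians(14.3)),np.sin(np.radians(14.3))])
T=P-.0845*d
manip.move_linear([*T,.051],rate=.08); manip.dwell(.2)
s=manip.state(); print(s['tool_pos'],s['contact_force']); f0=s['contact_force'][2]
z=.041
while z>.034:
    manip.move_linear([*T,z],rate=.03); manip.dwell(.1); s=manip.state(); print(round(z,4),s['tool_pos'][2],s['contact_force'][2]-f0)
    if abs(s['contact_force'][2]-f0)>2.5: break
    z-=.001
manip.set_gripper(.06,15); manip.dwell(.2)
s=manip.state(); print(s['tool_pos'],s['contact_force'],s['clock'])
manip.move_linear([*T,.10],rate=.1)   # straight up clear of the label
B=P-.17*d
manip.move_linear([*B,.16],rate=.2)
manip.move_linear([*B,.36],rate=.3); manip.dwell(.2)
st=manip.state(); c=cams.capture('wrist'); cv2.imwrite('pics/pl.png',c['image']); np.savez('pl.npz',tp=st['tool_pos'],tr=st['tcp_rot'],**c)
t=cams.capture('scene'); cv2.imwrite('pics/pls.png',t['image']); t=cams.capture('top'); np.savez('plt.npz',**t)
cv2.imwrite('pics/plv.png',np.vstack([cv2.resize(c['image'],(400,300)),cv2.resize(t['image'][165:285,310:470],(400,300))]))
print(st['clock'],st['tool_pos'])
```

```text
[ 0.48719113 -0.19527856  0.05098107] [ 0.16501046  0.11746603 -0.81244478]
0.041 0.04097593288028456 1.1263916665975127
0.04 0.040068020889018494 -0.5242462870603588
0.039 0.03895922181485703 0.8800571305230218
0.038 0.03795046541707217 0.7269161109883544
0.037 0.0377271197950791 6.2785611295415285
[ 0.48764469 -0.19519555  0.03701224] [ 0.0416731   0.50926636 -0.22604105] 18.7917
21.2667 [ 0.40394786 -0.21571029  0.35728062]
```

View pics/plv.png

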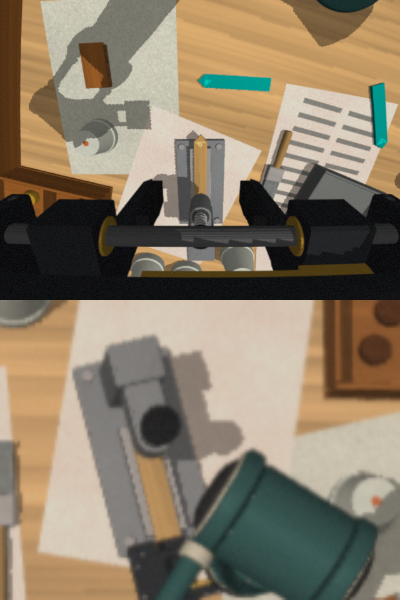

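The label lies on the bed, point outward. I'll take the earlier overhead wrist view again to measure label against bed in the same picture.

Run:
```python
from h import *
manip.move_pose([.50,-.19,.42],down(14.5)); manip.dwell(.2)
st=manip.state(); c=cams.capture('wrist'); print(st['clock'])
hsv=cv2.cvtColor(c['image'],cv2.COLOR_BGR2HSV); m=cv2.inRange(hsv,(8,70,70),(30,255,255))
P0=on_plane(c,np.c_[np.tile(np.arange(640),480),np.repeat(np.arange(480),640)],.043,st).reshape(480,640,3)
P=np.array([.5700,-.1742]); a=np.radians(14.3); d=np.array([np.cos(a),np.sin(a)]); n=np.array([-d[1],d[0]])
X=(P0[...,:2]-P)@d; Y=(P0[...,:2]-P)@n
m[(X<-.17)|(X>.03)|(abs(Y)>.04)]=0
cs,_=cv2.findContours(m,cv2.RETR_EXTERNAL,cv2.CHAIN_APPROX_NONE); k=max(cs,key=cv2.contourArea)[:,0]
x,y=X[k[:,1],k[:,0]]*1e3,Y[k[:,1],k[:,0]]*1e3
print('tip x',x.min(),'y at tip',y[x.argmin()],'xmax',x.max())
cx=[];cy=[];w=[]
for lo in range(-115,-35,8):
    s=(x>=lo)&(x<lo+8)
    if (s&(y>0)).sum() and s.sum()>1: cx.append(lo+4); cy.append((y[s].max()+y[s].min())/2); w.append(np.ptp(y[s]))
print(np.round(cy,1),np.round(w,1),np.polyfit(cx,cy,1))
v,u=np.mgrid[0:480,0:640]; D=depth_pts(c,np.c_[u.ravel(),v.ravel()],st); dx=(D[:,:2]-P)@d; dy=(D[:,:2]-P)@n
for nm,lo,hi in(('bed',.031,.039),('label',.040,.048),('knob',.208,.222),('base',.012,.018)):
    s=(D[:,2]>lo)&(D[:,2]<hi)&(abs(dx)<.16)&(abs(dy)<.07); print(nm,s.sum(),np.round(D[s].mean(0),4), 'x',np.round(np.percentile(dx[s],[1,99])*1e3,1),'y',np.round(np.percentile(dy[s],[1,99])*1e3,1))
for sl in(-95,-70,-50):
    s=(D[:,2]>.038)&(D[:,2]<.05)&(abs(dx*1e3-sl)<10)&(abs(dy)<.011); print(sl,D[s,2].mean())
```

```text
24.375
tip x -136.86690022406384 y at tip 0.7324436687292513 xmax -32.36506613962367
[-0.8 -0.7 -1.5 -0.7 -1.3 -1.4 -1.3 -1.3 -1.2 -1.2] [28.8 28.6 30.1 28.4 29.7 29.7 29.5 29.4 29.3 29.2] [-0.006091   -1.58752073]
bed 589 [ 0.5059 -0.1902  0.0343] x [-104.1  -29.8] y [-24.9  24.6]
label 1137 [ 0.4901 -0.195   0.0423] x [-133.8  -36.7] y [-14.9  13.6]
knob 1507 [ 0.5708 -0.174   0.2142] x [-19.6  21.3] y [-19.9  20.6]
base 5544 [ 0.5653 -0.1752  0.0143] x [-117.3  117.7] y [-59.4  59.2]
-95 0.0422289222533875
-70 0.04236030566329256
-50 0.04234078290604266
```

Tip at press x = -137, y = -1.3 mm, angle error 0.006 rad, top level at z = 42.3 mm. The mark is therefore about 2–3 mm off the punch axis, flat and within tolerance. Now I'll press.

Run:
```python
from h import *
K=[.5700,-.1742]; rv=down(14.5)
manip.set_gripper(0,15); manip.move_pose([*K,.25],rv); manip.dwell(.3)
f0=np.mean([(manip.dwell(.03),manip.state()['contact_force'][2])[1] for _ in range(6)])
F=lambda: manip.state()['contact_force'][2]-f0
manip.move_linear([*K,.219],rate=.08)
manip.move_linear([*K,.196],rate=.04); print('f',F(),manip.state()['tool_pos'])
z=.195; log=[]
while z>.168:
    manip.move_linear([*K,z],rate=.02); manip.dwell(.08); f=F(); log.append((round(z,4),round(f,1)))
    if f>21: break
    z-=.001 if f<13 else .0005
print(log)
h=[]
for _ in range(7):
    manip.dwell(.2); f=F(); h.append(round(f,1))
    if f<19: z-=.0004; manip.move_linear([*K,z],rate=.02)
    if f>32: z+=.0004; manip.move_linear([*K,z],rate=.02)
print(h,manip.state()['tool_pos'],manip.state()['clock'])
manip.move_linear([*K,.222],rate=.05); manip.move_linear([*K,.30],rate=.2)
manip.move_pose([.50,-.19,.42],rv); manip.dwell(.3)
st=manip.state(); c=cams.capture('wrist'); print(st['clock'])
P=np.array([.5700,-.1742]); a=np.radians(14.3); d=np.array([np.cos(a),np.sin(a)]); n=np.array([-d[1],d[0]])
v,u=np.mgrid[0:480,0:640]; D=depth_pts(c,np.c_[u.ravel(),v.ravel()],st); dx=(D[:,:2]-P)@d; dy=(D[:,:2]-P)@n
for nm,lo,hi in(('label',.040,.048),('knob',.19,.222)):
    s=(D[:,2]>lo)&(D[:,2]<hi)&(abs(dx)<.16)&(abs(dy)<.03); print(nm,s.sum(),np.round(D[s].mean(0),4),'x',np.round(np.percentile(dx[s],[1,99])*1e3,1),'y',np.round(np.percentile(dy[s],[1,99])*1e3,1))
```

```text
f 5.471889428230142 [ 0.57081485 -0.17448318  0.19693302]
[(0.195, np.float64(5.4)), (0.194, np.float64(5.2)), (0.193, np.float64(6.0)), (0.192, np.float64(5.8)), (0.191, np.float64(6.5)), (0.19, np.float64(6.2)), (0.189, np.float64(6.6)), (0.188, np.float64(6.8)), (0.187, np.float64(7.4)), (0.186, np.float64(6.5)), (0.185, np.float64(7.4)), (0.184, np.float64(8.0)), (0.183, np.float64(8.1)), (0.182, np.float64(8.4)), (0.181, np.float64(12.2)), (0.18, np.float64(16.4)), (0.1795, np.float64(18.6)), (0.179, np.float64(21.1))]
[np.float64(20.7), np.float64(21.0), np.float64(21.3), np.float64(20.9), np.float64(20.6), np.float64(21.1), np.float64(20.9)] [ 0.57088198 -0.17448541  0.1835764 ] 35.3
37.7667
label 1154 [ 0.4895 -0.195   0.0423] x [-134.2  -36.8] y [-14.9  14.8]
knob 1532 [ 0.5708 -0.174   0.2142] x [-19.8  20.9] y [-20.5  20.4]
```

The stop was felt at z ≈ 0.182 m, which is 32 mm of travel and inside the expected 26–34. It held at 21 N for 1.4 s; the knob is back at its top height and the label hasn't moved.

```bash
python3 -c "
from cell import order; print(order.close_job())"
```

```text
the job is handed in; nothing more can be done
None
```

The job is handed in (no verdict was returned): the label lies flat on the bed, point outward, its mark about 2–3 mm from the punch axis; it was pressed at about 21 N for 1.4 s, and the plunger sprang back to the top.

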